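# Check weight from its case onto the balance

### The arm

A 6-joint arm with a two-finger parallel gripper is mounted at the origin on a cart in front of the work surface, level with it; the furniture and walls round the work are solid. World frame = base frame: x ahead of the robot, y to its left, z up, the work surface at z = 0. Lengths are in m, angles in degrees, forces in N, time in s.
With the tool pointing down it reaches from about 0.3 to 0.75 m from the base axis. Payload 8.5 kg.
Tool frame: the origin (TCP) lies at the very end of the fingers, on their centre line; the grasp point (between the pads) lies 19 mm behind it; z points along the fingers, y is the line along which they close (so a half turn about z gives the same grasp; the last joint's range is limited). The gripper opens to 85 mm and grips with 20 to 120 N. Pads are 22 mm wide; open, the fingers measure 114 mm over their backs; the gripper's body (76 mm by 85 mm) begins 54 mm behind the grasp point. The pads swing forward as they close: fully open they stand 13 mm farther back than shut.
Start: joints at [59.57, 21.807, 74.336, -0, 83.858, -12.336], TCP at [0.171, 0.523, 0.231] pointing down, gripper open.
Joint ranges: [-178.18, 178.18], [-50.72, 133.34], [12.68, 142.11], [-81.47, 261.47], [9.98, 163.14], [-165.26, 165.26]. Speed limits (degrees/s): [136.94, 136.94, 180, 180, 180, 180].

### API

Orientations are given as a 3x3 rotation matrix whose columns are the frame's x, y, z axes.
In Python, from rig import env gives the robot as it stands.
- The arm moves only by the tool move_arm, never from a script. Its argument "plan" is a list of rows, each a list of 7 numbers: the turn, a rotation vector about the tool's x, y, z in degrees, then the shift along the tool's x, y, z in cm, then the gripper command: -1 is shut, 1 is fully open, values between are in proportion. In form: [[ax, ay, az, tx, ty, tz, jaw], ...]. A call has 1 to 5 rows; each row is the pose to reach, as a shift and turn from the pose commanded when the call began, along the tool's axes at that moment; what a row does not reach only later rows make up. A row lasts 1/10 s, in which the tool goes at most 50 mm and 8.59 degrees, less where a joint would pass 70% of its speed; a pose out of reach is approached as far as the arm can. A call with a gripper value outside its range is refused whole. The fingers move at their own pace and stop on an object; "squeeze" is the grip in N (left out, the last holds). Time passes only in rows, so rows that repeat a pose let the fingers close. It gives the time, the measured TCP pose, the force, the opening and the grip force at its end, in the units of the state.
- env.observe(): the state, without advancing time (a new reading comes with each control period).
- env.get_image(name): name is "scene" or "top" or "wrist"; returns a dict with "color" (384x512x3 uint8, red, green, blue), "fov_y" (degrees; the focal length in pixels is half the picture's height over the tangent of half this angle, whatever the lens; pixels are square), "cx", "cy" (the principal point, pixels), "R" (3x3) and "t" (3): a world point X has camera coordinates R X + t. Camera axes: x right, y down, z forward; pixel columns grow to the right and rows downward; lengths in m; the calibration is good to about 2 mm. The wrist camera is an equidistant fisheye: a pixel r from the principal point sees the ray r / f radians off the axis. A picture is of the moment at which its call begins. There is no depth.
- env.close_job(): hands the job in; it is judged then, once.
Trained networks look in a picture, given as the dict that the camera call returned (one of the last four; its "shot" number tells which), for a name from the list of things; names that differ only in an ending like _2 or _b are one class to them, and where a whole thing is asked for, a point or a joint stands for the part that bears it (a point fixed in the world has none). Each returns a list of dicts, best first, with "conf" (0 to 1); they miss things now and then, are a little off and sometimes report something else, mostly with a low value. They report only what shows in the picture. A call takes as long as a camera call.
- env.outline_of(target, picture): "mask" (384x512 bool, what is visible of it) and "bbox" ([centre column, centre row, width, height] in pixels, round what is visible of it).
- env.tip_of(target, picture): "pixel" ([column, row] in pixels: a listed point, or the origin of a listed thing).
The state is a dict: "time_s": time; "q": joint angles; "qvel": joint speeds; "joint_efforts": joint torques, N m; "position": TCP position; "tool_rot": TCP orientation; "ft_force": force on the tool from outside, world axes, zero at the start; "wrist_torque": the same for the moment, N m; "grip_width": finger opening in m; "gripper_force": force on a finger pad.
Only numpy, scipy, OpenCV 4.12 (cv2) and the standard library are available. Lean on these libraries where they do the work, as an engineer would, in place of code of your own. Each camera call takes 0.05 s, during which the arm holds its last target. There are 200 camera calls.

### The job

Do the morning check of the gold balance: swing the lid of the wooden weight case back past its balance point so that it stays open by itself, then lift out the brass check weight that lies on its side in it, stand it upright on the black rubber block and let go. Take it afresh from above by its knob, which is the only way for a hand to get down inside the round glass shield, and set it gently upright in the middle of the balance pan, without overloading the pan or knocking the glass; leave it standing there with the case open, and do not disturb the loupe, the tweezers or the pliers.

Things in the scene. Friction and masses are not known exactly. Their poses are not given: they have to be found in the camera images.
- case: Dark wooden clamshell case, fixed, 110 x 104 x 50 mm shut. Origin: centre of its underside; front is -x; hinge along y at x = 55, z = 22 mm (the base's rim). Walls and floor 4 mm. The weight lies in a blue felt V cradle (x +-16, y -26 to 0), its axis along y at x = 0, z = 26 mm, knob to +y, foot at about y = -26; beside it the case is empty to the floor, 33 mm wide each side
- case_lid (a joint): Lid of the case, 28 mm high, 0.13 kg, rad: 0 shut, grows as it opens, stop at 1.95. Its balance point is at about 1.2; the hinge drags a little, so that let go it may stand still anywhere from 1.0 to 1.45; beyond about 1.5 it falls open to its stop by itself, below 1.0 it falls shut
- lid_tongue (a point): Centre of the brass thumb tongue that sticks 18 mm out of the lid's front, 18 mm wide (y), 5 mm thick, 27 mm over the bench when shut; turns with the lid at 121 mm from the hinge (5 mm above the plane through the hinge). It can be pinched across its width from above. Axes: the lid's, as the case's when shut
- check_weight: Brass knob weight, 0.25 kg, 52 mm tall. Origin: centre of its foot; z runs along its axis to the knob. Body 36 mm in diameter up to z = 28, neck 12 mm in diameter to z = 37.5, knob 20 mm in diameter from 37.5 to 52 mm; centre of mass at about z = 19 mm. Lies on its side in the shut case at the start
- rubber_block: Black rubber bench block, 104 x 104 x 20 mm, fixed to the bench. Origin: centre of its underside; its flat top is at z = 20 mm
- balance: White precision balance, 206 (x) x 156 (y) mm, 40 mm high, fixed to the bench; display towards its -x side. Origin: centre of its underside. The pan's centre is at x = +34, y = 0 mm. Round it stands a glass draught shield, open at the top, 128 mm in inner diameter, 3 mm thick, its rim 102 mm over the bench
- pan_top (a point): Centre of the steel pan's flat top (88 mm in diameter), 62 mm over the bench when empty; sinks with the pan
- pan (a joint): How far the pan has sunk, m: 0 empty; a soft spring, 800 N per m. It sinks 3.1 mm under the check weight alone; its stop is at 12.5 mm; from 10.5 mm (8.4 N in all, the weight included) it counts as overloaded
- loupe: Black eye loupe, 30 mm in diameter, 31 mm tall, loose bystander; origin: centre of its underside
- tweezers: Steel tweezers lying flat, 13 x 120 x 8 mm (along y), loose bystander; origin: centre of the underside
- round_pliers: Red-handled pliers lying flat, 49 x 124 x 11 mm (along y), loose bystander; origin: centre of the underside

How it is judged (in metres and radians):
On the way, in this order (a step that is already met when the one before it is completed fails the run):
1. the lid stands open on its stop (beyond 1.75 rad) with the hand off it (value of joint case_lid above 1.75 rad and contact force between each of the arm, the fingers and case below 0.05 N), for 0.2 s.
2. the weight stands upright on the rubber block, let go (z of check_weight in the frame of rubber_block between 0.016 and 0.024 m and x of check_weight in the frame of rubber_block between -0.05 and 0.05 m and y of check_weight in the frame of rubber_block between -0.05 and 0.05 m and angle between check_weight's own z axis and vertical below 0.08 rad and linear speed of check_weight below 0.02 m/s and contact force between the fingers and check_weight below 0.05 N), for 0.2 s.
At the end, for the whole second after the job is handed in: The weight stands upright (within 0.06 rad) and at rest on the pan, its foot within 15 mm of the pan's centre; the pan carries its weight and nothing else (sunk 2.4 to 3.8 mm); the case's lid is still open beyond 1.75 rad (horizontal distance between check_weight and pan_top below 0.015 m and angle between check_weight's own z axis and vertical below 0.06 rad and z of check_weight in the frame of pan_top between -0.003 and 0.003 m and value of joint pan between 0.0024 and 0.0038 m and linear speed of check_weight below 0.01 m/s and value of joint case_lid above 1.75 rad); the robot touches nothing.
It fails at once if the pan is overloaded (sunk more than 10.5 mm) (value of joint pan above 0.0105 m).
It fails at once if the balance or its glass is knocked by the arm or the weight with more than 10 N (contact force between any of the arm, the fingers, check_weight and balance above 10 N).
It fails at once if the loupe, tweezers or pliers are moved more than 30 mm (distance of any of loupe, tweezers, round_pliers from where it was at the start of the episode above 0.03 m).
It also fails if it takes over 72 s, if anything falls off the work surface, if the arm or the gripper's body presses on something with over 40 N, if the wrist force passes 120 N, or if a joint passes its speed limit or range.

## Working session

There is one attempt and no reset: what is moved stays moved. The work goes in short steps, Python scripts to look and compute and a tool call to move; the robot and the scene stay as the last step left them, time stands still between calls to the robot, and variables do not carry over. Pictures are saved under pics/ and viewed, at most 10 in all, crops included, and the job is handed in when it is done.

Besides the shell and the picture viewer there is one more tool, called after ">>>" as name(argument=value, ...), one argument or row to a line, values as JSON. move_arm: Moves the arm, as the interface text tells. Its arguments: {"type":"object","properties":{"plan":{"type":"array"},"squeeze":{"type":"number"}},"required":["plan"]}

```bash
mkdir -p pics; ls; cat > h.py <<'E'
import numpy as np, cv2
from rig import env
def save(p,n): cv2.imwrite(f'pics/{n}.png',p['color'][:,:,::-1])
def ray(p,px):
    f=192/np.tan(np.radians(p['fov_y'])/2)
    d=np.array([(px[0]-p['cx'])/f,(px[1]-p['cy'])/f,1.])
    if p.get('name')=='wrist' or p.get('_w'):
        r=np.hypot(d[0],d[1]); s=np.sinc(r/np.pi)
        d=np.array([d[0]*s,d[1]*s,np.cos(r)])
    R=np.array(p['R']);t=np.array(p['t'])
    return -R.T@t, R.T@d/np.linalg.norm(d)
def atz(p,px,z):
    c,d=ray(p,px); return c+d*(z-c[2])/d[2]
def tri(rays):
    A=0;b=0
    for c,d in rays:
        M=np.eye(3)-np.outer(d,d);A=A+M;b=b+M@c
    X=np.linalg.solve(A,b);return X,[np.linalg.norm((np.eye(3)-np.outer(d,d))@(X-c))*1e3 for c,d in rays]
E
python3 - <<'E'
from h import *
np.set_printoptions(precision=4,suppress=True)
P={n:env.get_image(n) for n in('scene','top')}
for n,p in P.items():
    save(p,n+'0'); print(n,p.keys(),p['fov_y'],ray(p,(256,192)))
Z=dict(case=0,lid_tongue=.027,rubber_block=0,balance=0,pan_top=.062,loupe=0,tweezers=0,round_pliers=0,check_weight=0)
for k,z in Z.items():
    rs=[]
    for n,p in P.items():
        o=env.tip_of(k,p)
        if o: 
            px=o[0]['pixel'];print(k,n,np.round(px,1),round(o[0]['conf'],2),atz(p,px,z));rs.append(ray(p,px))
    if len(rs)==2:print('   tri',*tri(rs))
cv2.imwrite('pics/both.png',np.vstack([cv2.resize(P[n]['color'],None,fx=.78,fy=.78) for n in P])[:,:,::-1])
print(env.observe())
E
```

```text
pics
scene dict_keys(['color', 'fov_y', 'cx', 'cy', 'R', 't', 'shot']) 49.712250955296525 (array([-0.5352, -0.3136,  0.6172]), array([ 0.8656,  0.2576, -0.4294]))
top dict_keys(['color', 'fov_y', 'cx', 'cy', 'R', 't', 'shot']) 54.65774524683068 (array([ 0.4524, -0.0059,  1.5004]), array([ 0.048 ,  0.0039, -0.9988]))
case scene [327.7 219. ] 0.78 [ 0.577  -0.2069  0.    ]
case top [310.1 179.6] 0.9 [ 0.5809 -0.2176  0.    ]
   tri [ 0.5799 -0.2121 -0.0002] [np.float64(5.549871104751172), np.float64(5.549871104751172)]
lid_tongue scene [330.1 220.8] 0.7 [ 0.5194 -0.2195  0.027 ]
lid_tongue top [310.9 198.8] 0.65 [ 0.5024 -0.2185  0.027 ]
   tri [ 0.5024 -0.2191  0.0361] [np.float64(1.9116782017863796), np.float64(1.9116782017864515)]
rubber_block scene [261.5 223.4] 0.73 [ 0.5027 -0.0196  0.    ]
rubber_block top [260.  191.9] 0.59 [ 0.5253 -0.0162  0.    ]
   tri [ 0.5255 -0.0148 -0.0132] [np.float64(1.5696236935173702), np.float64(1.5696236935174042)]
balance scene [198.7 203.6] 0.68 [0.579 0.216 0.   ]
balance top [204.1 182.5] 0.94 [0.5569 0.2111 0.    ]
   tri [0.5568 0.2076 0.012
[... 832 characters left out ...]
0.0059] [np.float64(6.138808784722775), np.float64(6.138808784722815)]
check_weight top [149.1 190.9] 0.54 [0.5165 0.4324 0.    ]
{'time_s': 1.0, 'q': array([ 59.5703,  21.8093,  74.3347,   0.0003,  83.8562, -12.3368]), 'qvel': array([-0.0056, -0.0649, -0.0367, -0.0379,  0.1037,  0.0603]), 'joint_efforts': array([ -0.0004, -44.8344, -23.1458,  -0.0002,   0.0008,   0.    ]), 'position': array([0.1708, 0.5228, 0.2313]), 'tool_rot': array([[-0.9506,  0.3106, -0.    ],
       [ 0.3106,  0.9506, -0.    ],
       [ 0.    , -0.    , -1.    ]]), 'ft_force': array([-0.1277, -0.2991, -0.173 ]), 'wrist_torque': array([-0.0112, -0.0388,  0.021 ]), 'gripper_force': 0.0, 'grip_width': 0.08521482273173053}
```

View pics/both.png

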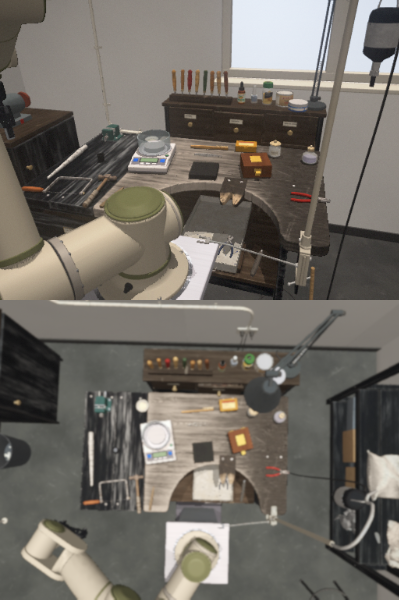

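```bash
cat >> h.py <<'E'
def wrist():
    p=env.get_image('wrist'); p['_w']=1; return p
def rel(pos,R=None):
    "rotvec deg + shift cm in the tool frame from the measured pose"
    s=env.observe(); R0=np.array(s['tool_rot']); sh=R0.T@(np.array(pos)-s['position'])*100
    rv=np.zeros(3) if R is None else np.degrees(cv2.Rodrigues(R0.T@np.array(R))[0].ravel())
    return np.round(np.r_[rv,sh],2)
def down(yaw):
    "tool down, tool y axis at yaw deg from world +y"
    c,s=np.cos(np.radians(yaw)),np.sin(np.radians(yaw))
    y=np.array([-s,c,0]);z=np.array([0,0,-1.]);return np.c_[np.cross(y,z),y,z]
E
python3 - <<'E'
from h import *
p=env.get_image('top'); s=env.get_image('scene')
for k,z in(('case',.05),('rubber_block',.02),('balance',.04)):
    o=env.outline_of(k,p)
    if o:
        m=o[0]['mask'].astype(np.uint8); c=max(cv2.findContours(m,0,2)[0],key=cv2.contourArea)
        b=cv2.boxPoints(cv2.minAreaRect(c)); w=np.array([atz(p,q,z)[:2] for q in b]); e=w-np.roll(w,1,0)
        print(k,o[0]['conf'],w.mean(0).round(3),np.degrees(np.arctan2(e[:,1],e[:,0])).round(),np.linalg.norm(e,axis=1).round(3))
a=cv2.resize(p['color'][110:240,130:390],None,fx=3,fy=3,interpolation=2)[:,:,::-1]
cv2.imwrite('pics/topc.png',a)
print(rel([.45,-.1,.25],down(0)),rel([.45,.2,.3],down(0)))
E
```

```text
case 0.64 [ 0.57  -0.202] [  17.  -72. -163.  108.] [0.13  0.111 0.13  0.11 ]
rubber_block 0.8 [ 0.514 -0.018] [   7.  -83. -173.   97.] [0.106 0.104 0.106 0.103]
balance 0.78 [0.562 0.21 ] [  11.  -80. -169.  100.] [0.216 0.159 0.216 0.158]
[ -0.    -0.   -18.1  -45.88 -50.53  -1.87] [ -0.    -0.   -18.1  -36.56 -22.01  -6.87]
```

View pics/topc.png

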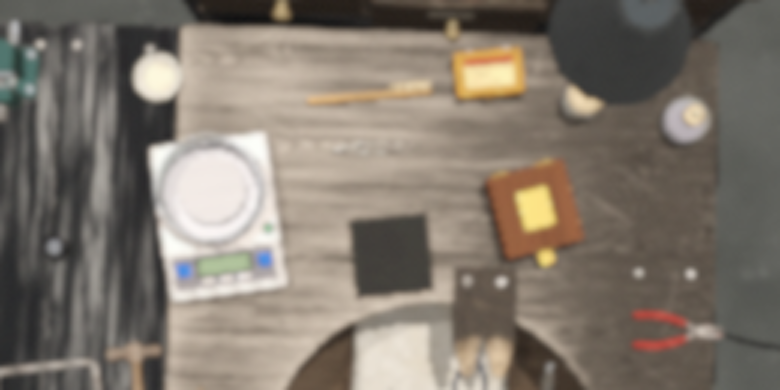

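```bash
python3 - <<'E'
from h import *
p=env.get_image('top'); s=env.get_image('scene')
print(tri([ray(p,(337,127)),ray(s,(490,40))]))
print(rel([.46,-.2,.25],down(14)))
E
```

```text
(array([ 0.66236337, -0.39299672,  0.4799223 ]), [np.float64(171.12636848110736), np.float64(171.12636848110753)])
[  0.    -0.   -32.09 -49.94 -59.72  -1.87]
```

>>> move_arm(
  plan=[
    [0,0,-8,-5,-5,0,1],
    [0,0,-16,-9,-10,0,1],
    [0,0,-24,-14,-15,0,1],
    [0,0,-32,-18,-19,0,1],
    [0,0,-32,-22,-22,0,1],
  ],
)

```text
time_s: 1.85
position: [0.2738, 0.3119, 0.2316]
tool_rot: [[-0.969, -0.245, 0.001], [-0.245, 0.969, 0.0], [-0.001, 0.0, -1.0]]
ft_force: [1.0, 0.7, 0.2]
grip_width: 0.0851
gripper_force: 0.0
```

```bash
python3 - <<'E'
from h import *
print(env.observe()['position'],rel([.46,-.2,.25],down(14)))
p=wrist()
for k in('balance','pan_top'): 
    o=env.tip_of(k,p); print(k,o and (o[0]['pixel'],o[0]['conf'],atz(p,o[0]['pixel'],.062 if k=='pan_top' else 0)))
save(p,'w1')
E
```

```text
[0.27377851 0.31193062 0.23160749] [ 2.00e-02  4.00e-02  2.00e-01 -5.49e+00 -5.42e+01 -1.85e+00]
balance ([150.8, 317.4], 0.93, array([0.55631159, 0.20221784, 0.        ]))
pan_top []
```

>>> move_arm(
  plan=[
    [0,0,0,-1,-5,0,1],
    [0,0,0,-2,-10,0,1],
    [0,0,0,-3,-15,-1,1],
    [0,0,0,-4,-19,-1,1],
    [0,0,0,-5,-24,-2,1],
  ],
)

```text
time_s: 2.5
position: [0.3792, 0.0935, 0.2509]
tool_rot: [[-0.97, -0.242, -0.001], [-0.242, 0.97, 0.001], [0.001, 0.001, -1.0]]
ft_force: [-0.6, 1.4, 0.6]
grip_width: 0.0853
gripper_force: 0.0
```

>>> move_arm(
  plan=[
    [0,0,0,0,-5,0,1],
    [0,0,0,0,-10,0,1],
    [0,0,0,0,-15,0,1],
    [0,0,0,-1,-20,0,1],
    [0,0,0,-1,-24,0,1],
  ],
)

```text
time_s: 3.0
position: [0.4479, -0.138, 0.2509]
tool_rot: [[-0.971, -0.241, 0.001], [-0.241, 0.971, 0.0], [-0.001, -0.0, -1.0]]
ft_force: [0.5, -0.2, -0.0]
grip_width: 0.0852
gripper_force: 0.0
```

>>> move_arm(
  plan=[
    [0,0,0,0,-5,0,1],
    [0,0,0,0,-6,0,1],
    [0,0,0,0,-6,0,1],
  ],
)

```text
time_s: 3.3
position: [0.4616, -0.1951, 0.2504]
tool_rot: [[-0.971, -0.239, -0.001], [-0.239, 0.971, 0.001], [0.0, 0.001, -1.0]]
ft_force: [0.6, 0.5, 0.5]
grip_width: 0.0851
gripper_force: 0.0
```

```bash
python3 - <<'E'
from h import *
print(env.observe()['position'])
p=wrist()
for k,z in dict(case=0,lid_tongue=.027,rubber_block=0,balance=0,pan_top=.062,tweezers=0,round_pliers=0).items(): 
    o=env.tip_of(k,p); print(k,o and (np.round(o[0]['pixel'],1),o[0]['conf'],atz(p,o[0]['pixel'],z).round(4)))
save(p,'w2'); print(ray(p,(256,192)))
E
```

```text
[ 0.46155786 -0.19514449  0.25039501]
case (array([231.1, 241.8]), 0.76, array([ 0.5788, -0.2045,  0.    ]))
lid_tongue (array([224.6, 206.5]), 0.62, array([ 0.5195, -0.224 ,  0.027 ]))
rubber_block (array([363.7, 227. ]), 0.96, array([ 0.5117, -0.0188, -0.    ]))
balance (array([456. , 271.2]), 0.91, array([0.555, 0.204, 0.   ]))
pan_top (array([469.3, 307.5]), 0.57, array([0.5938, 0.2179, 0.062 ]))
tweezers (array([339.7, 308.6]), 0.65, array([ 0.6601, -0.0028,  0.    ]))
round_pliers (array([115.9, 108.7]), 0.91, array([ 0.4269, -0.4073,  0.    ]))
(array([ 0.39758673, -0.21319737,  0.39314019]), array([ 0.24660332,  0.06365907, -0.96702344]))
```

View pics/w2.png

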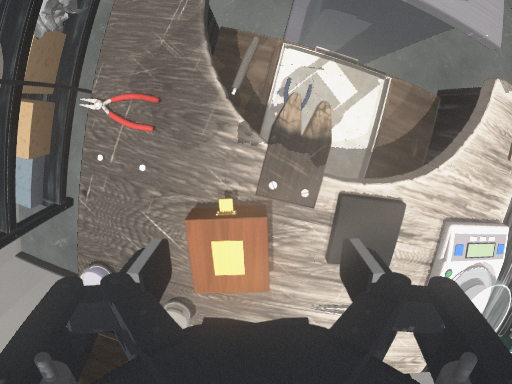

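```bash
cat >> h.py <<'E'
from scipy.optimize import minimize
def proj(p,X):
    X=np.atleast_2d(X); C=X@np.array(p['R']).T+np.array(p['t']); f=192/np.tan(np.radians(p['fov_y'])/2)
    if p.get('_w'):
        r=np.hypot(C[:,0],C[:,1]); th=np.arctan2(r,C[:,2]); u=C[:,:2]/np.maximum(r,1e-9)[:,None]*th[:,None]*f
    else: u=C[:,:2]/C[:,2:]*f
    return u+[p['cx'],p['cy']]
def fitbox(p,mask,dims,g):
    L,W,H=dims; n=np.linspace(-.5,.5,9); pts=np.array([[a*L,b*W,h] for h in(0,H) for a in n for b in n if max(abs(a),abs(b))>.49])
    S=8; M=mask.astype(np.uint8)
    ys,xs=np.nonzero(M); x0,x1,y0,y1=xs.min()-10,xs.max()+11,ys.min()-10,ys.max()+11
    x0=max(x0,0);y0=max(y0,0); Mb=cv2.resize(M[y0:y1,x0:x1].astype(np.float32),None,fx=4,fy=4,interpolation=1)>.5
    def cost(v):
        c,s=np.cos(v[2]),np.sin(v[2]); Q=pts.copy(); Q[:,:2]=pts[:,:2]@np.array([[c,s],[-s,c]])+v[:2]
        u=((proj(p,Q)-[x0,y0]+.5)*4-.5); h=cv2.convexHull(np.round(u*16).astype(np.int32))
        im=np.zeros(Mb.shape,np.uint8); cv2.fillPoly(im,[h],1,shift=4)
        return (im.astype(bool)^Mb).sum()/Mb.sum()
    r=minimize(cost,g,method='Nelder-Mead',options=dict(initial_simplex=np.array(g)+np.array([[0,0,0],[.01,0,0],[0,.01,0],[0,0,.1]]),xatol=1e-5,fatol=1e-5))
    return np.r_[r.x[:2],np.degrees(r.x[2])].round(4),round(r.fun,3)
E
python3 - <<'E'
from h import *
for n in('wrist','top'):
    p=wrist() if n=='wrist' else env.get_image(n)
    o=env.outline_of('case',p); print(n,fitbox(p,o[0]['mask'],(.11,.104,.05),[.575,-.205,.25]))
    o=env.outline_of('rubber_block',p); print(fitbox(p,o[0]['mask'],(.104,.104,.02),[.513,-.018,.1]))
p=wrist(); print(np.shape(p['color'])); a=p['color'][190:300,170:290]; cv2.imwrite('pics/c1.png',cv2.resize(a,None,fx=5,fy=5,interpolation=2)[:,:,::-1])
E
```

```text
wrist (array([ 0.5789, -0.2046, 16.2519]), np.float64(0.033))
(array([ 0.5147, -0.0175,  6.3326]), np.float64(0.32))
top (array([ 0.584 , -0.204 , 16.2267]), np.float64(0.19))
(array([ 0.5161, -0.0183,  6.1209]), np.float64(0.062))
(384, 512, 3)
```

View pics/c1.png

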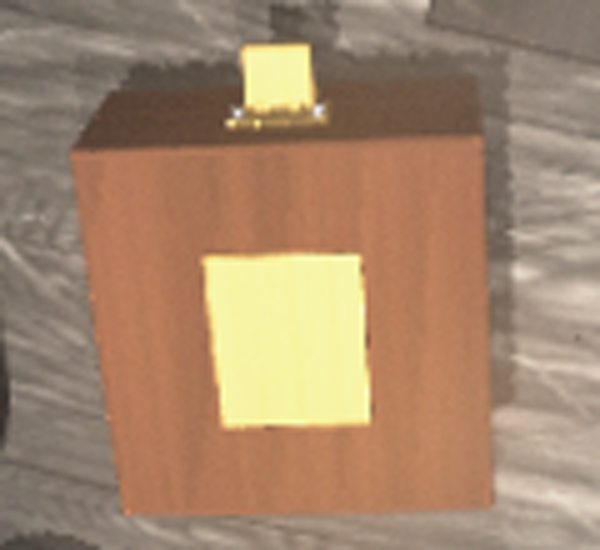

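```bash
python3 - <<'E'
from h import *
print(rel([.5113,-.2243,.08],down(16.25)))
E
```

```text
[ 0.    0.   -2.35 -4.19 -4.08 17.1 ]
```

>>> move_arm(
  plan=[
    [0,0,-2.35,-3,-3,3,0],
    [0,0,-2.35,-4.2,-4.1,7,0],
    [0,0,-2.35,-4.2,-4.1,11,0],
    [0,0,-2.35,-4.2,-4.1,14,0],
    [0,0,-2.35,-4.2,-4.1,16,0],
  ],
)

```text
time_s: 4.55
position: [0.5108, -0.2241, 0.0885]
tool_rot: [[-0.96, -0.28, -0.003], [-0.28, 0.96, 0.002], [0.002, 0.003, -1.0]]
ft_force: [-0.2, -0.2, 0.3]
grip_width: 0.0428
gripper_force: 0.0
```

>>> move_arm(
  plan=[
    [0,0,0,0,0,0.5,0],
    [0,0,0,0,0,0.5,0],
  ],
)

```text
time_s: 4.75
position: [0.5115, -0.2245, 0.0859]
tool_rot: [[-0.96, -0.28, -0.001], [-0.28, 0.96, 0.0], [0.0, 0.001, -1.0]]
ft_force: [0.2, 0.1, 0.1]
grip_width: 0.0428
gripper_force: 0.0
```

```bash
python3 - <<'E'
from h import *
p=wrist(); save(p,'w3'); s=env.observe(); print(s['position'],s['grip_width'])
o=env.tip_of('lid_tongue',p); print(o and (o[0],atz(p,o[0]['pixel'],.027)))
o=env.outline_of('lid_tongue',p); print([ (a['bbox'],a['conf']) for a in o])
o=env.outline_of('case',p); print(o and fitbox(p,o[0]['mask'],(.11,.104,.05),[.579,-.205,.28]))
# tongue corners expected vs image
u=np.array([.96,.2799,0]);v=np.array([-.2799,.96,0]);c=np.array([.579,-.2046,0])
print(proj(p,[c+a*u+b*v+[0,0,.0295] for a,b in((-.055,.009),(-.073,.009),(-.073,-.009),(-.055,-.009))]).round(1))
print(rel([.5113,-.2243,.019],down(16.25)))
E
```

```text
[ 0.51183959 -0.22480474  0.08679577] 0.04260630588156536
({'pixel': [254.9, 215.0], 'conf': 0.76}, array([ 0.51565489, -0.22592012,  0.027     ]))
[([258.6, 265.2, 147.5, 114.8], 0.68)]
(array([ 0.5795, -0.2053, 16.1931]), np.float64(0.669))
[[271.1 231.5]
 [271.6 207.8]
 [246.  207.8]
 [246.2 231.5]]
[-0.11  0.08  0.01  0.06  0.08  6.83]
```

View pics/w3.png

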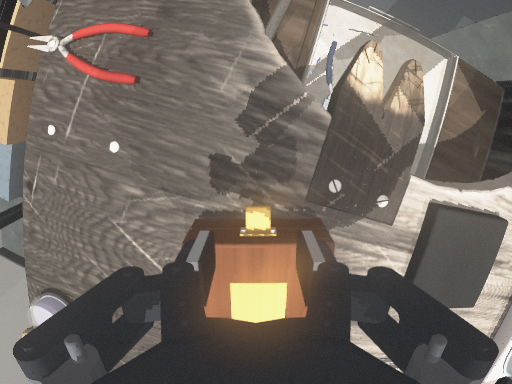

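>>> move_arm(
  plan=[
    [0,0,0,0,0,3,0],
    [0,0,0,0,0,5.5,0],
    [0,0,0,0,0,6.8,0],
    [0,0,0,0,0,6.8,-1],
    [0,0,0,0,0,6.8,-1],
  ],
  squeeze=25,
)

```text
time_s: 5.45
position: [0.511, -0.2229, 0.0186]
tool_rot: [[-0.96, -0.28, -0.002], [-0.28, 0.96, 0.004], [0.001, 0.004, -1.0]]
ft_force: [2.6, 6.4, 2.6]
grip_width: 0.0169
gripper_force: 25.6
```

>>> move_arm(
  plan=[
    [0,0,0,0,0,0,-1],
    [0,0,0,0,0,0,-1],
    [0,0,0,0,0,0,-1],
  ],
)

```text
time_s: 5.75
position: [0.5111, -0.2229, 0.019]
tool_rot: [[-0.96, -0.28, -0.001], [-0.28, 0.96, 0.003], [0.0, 0.003, -1.0]]
ft_force: [-0.5, 7.3, -0.9]
grip_width: 0.0168
gripper_force: 25.4
```

```bash
python3 - <<'E'
from h import *
s=env.observe(); print(s['position'],s['grip_width'],s['gripper_force'],s['ft_force'])
# arc: material point r=.1255 from hinge; offsets in tool frame cm (x tool=-u, z down)
r,ph=.1257,np.arctan2(5,125.5)
for th in range(0,101,5):
    a=np.radians(th)+ph; print(th,np.round([-100*r*(np.cos(ph)-np.cos(a)),-100*r*(np.sin(a)-np.sin(ph))],2))
E
```

```text
[ 0.51106862 -0.22290339  0.01896163] 0.016820326483236146 25.433932542800903 [-0.53064878  7.25868706 -0.92192351]
0 [-0. -0.]
5 [-0.09 -1.09]
10 [-0.28 -2.17]
15 [-0.56 -3.23]
20 [-0.93 -4.27]
25 [-1.39 -5.26]
30 [-1.93 -6.21]
35 [-2.56 -7.11]
40 [-3.26 -7.96]
45 [-4.03 -8.73]
50 [-4.87 -9.44]
55 [ -5.77 -10.08]
60 [ -6.71 -10.63]
65 [ -7.71 -11.09]
70 [ -8.73 -11.47]
75 [ -9.79 -11.76]
80 [-10.87 -11.96]
85 [-11.96 -12.06]
90 [-13.06 -12.06]
95 [-14.15 -11.97]
100 [-15.23 -11.78]
```

>>> move_arm(
  plan=[
    [0,0,0,0,0.15,0,-1],
    [0,0,0,-0.1,0.15,-1.1,-1],
    [0,0,0,-0.3,0.15,-2.2,-1],
    [0,0,0,-0.55,0.15,-3.2,-1],
    [0,0,0,-0.9,0.15,-4.3,-1],
  ],
)

```text
time_s: 6.25
position: [0.5204, -0.2201, 0.0624]
tool_rot: [[-0.96, -0.28, 0.002], [-0.28, 0.96, 0.0], [-0.002, -0.0, -1.0]]
ft_force: [5.8, 5.8, -4.8]
grip_width: 0.0168
gripper_force: 25.2
```

```bash
python3 - <<'E'
from h import *
s=env.observe(); print(s['position'],s['grip_width'],s['gripper_force'],s['ft_force'],s['wrist_torque'])
p=env.get_image('scene'); a=p['color'][150:290,240:420]; b=wrist()
cv2.imwrite('pics/l1.png',np.hstack([cv2.resize(a,(494,384),interpolation=2),b['color'][:,100:400]])[:,:,::-1])
E
```

```text
[ 0.52041763 -0.22005631  0.06244974] 0.016773644234158995 25.20628273487091 [ 5.79163691  5.82856008 -4.79429417] [ 0.81585236 -0.69751068  0.022294  ]
```

View pics/l1.png

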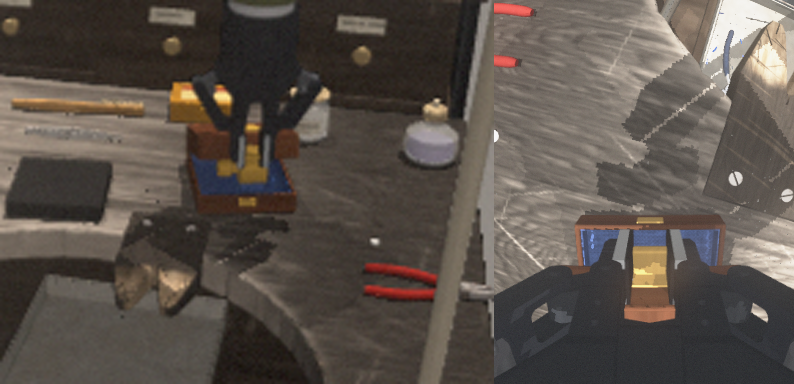

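>>> move_arm(
  plan=[
    [0,0,0,-1,0.1,-1.95,-1],
    [0,0,0,-2.35,0.1,-3.7,-1],
    [0,0,0,-3.95,0.1,-5.15,-1],
    [0,0,0,-5.8,0.1,-6.35,-1],
    [0,0,0,-7.8,0.1,-7.2,-1],
  ],
)

```text
time_s: 6.85
position: [0.5951, -0.1978, 0.1348]
tool_rot: [[-0.96, -0.28, 0.001], [-0.28, 0.96, -0.001], [-0.001, -0.002, -1.0]]
ft_force: [3.3, -1.5, -11.9]
grip_width: 0.0167
gripper_force: 24.5
```

>>> move_arm(
  plan=[
    [0,0,0,-1.1,0,-0.3,-1],
    [0,0,0,-2.15,0,-0.5,-1],
    [0,0,0,-3.3,0,-0.6,-1],
    [0,0,0,-4.35,0,-0.6,-1],
    [0,0,0,-5.4,0,-0.5,-1],
  ],
)

```text
time_s: 7.35
position: [0.6467, -0.1827, 0.1395]
tool_rot: [[-0.96, -0.28, 0.001], [-0.28, 0.96, -0.001], [-0.001, -0.001, -1.0]]
ft_force: [-1.5, 0.7, -0.0]
grip_width: 0.0165
gripper_force: 24.7
```

```bash
python3 - <<'E'
from h import *
s=env.observe(); print(s['position'],s['grip_width'],s['gripper_force'],s['ft_force'],s['wrist_torque'])
p=env.get_image('scene'); a=p['color'][150:290,240:420]; b=wrist()
cv2.imwrite('pics/l2.png',np.hstack([cv2.resize(a,(494,384),interpolation=2),b['color'][:,100:400]])[:,:,::-1])
E
```

```text
[ 0.64673329 -0.18274138  0.13950106] 0.016501138167001144 24.66158777475357 [-1.52424074  0.67678583 -0.02240973] [0.00756099 0.29044519 0.06793586]
```

View pics/l2.png

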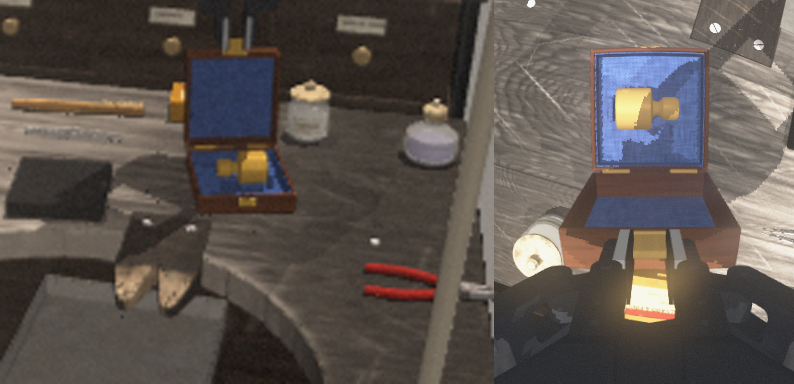

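>>> move_arm(
  plan=[
    [0,0,0,-1.1,0,0.2,-1],
    [0,0,0,-1.1,0,0.2,0],
    [0,0,0,-1.1,0,0.2,0],
    [0,0,0,-1.1,0,0,0],
    [0,0,0,-0.5,0,-4,0],
  ],
)

```text
time_s: 7.95
position: [0.649, -0.1806, 0.1735]
tool_rot: [[-0.96, -0.28, -0.009], [-0.28, 0.96, 0.004], [0.008, 0.007, -1.0]]
ft_force: [1.0, 0.3, 0.7]
grip_width: 0.0432
gripper_force: 0.0
```

>>> move_arm(
  plan=[
    [0,0,0,2,0,-3,0],
    [0,0,0,5,0,-5,0.2],
    [0,0,0,9,0,-5,0.2],
    [0,0,0,9,0,-5,0.2],
  ],
)

```text
time_s: 8.35
position: [0.561, -0.2074, 0.2293]
tool_rot: [[-0.961, -0.277, -0.001], [-0.277, 0.961, -0.001], [0.001, -0.0, -1.0]]
ft_force: [1.1, 0.1, -0.3]
grip_width: 0.0513
gripper_force: 0.0
```

```bash
python3 - <<'E'
from h import *
s=env.observe(); print(s['position'],s['q'],s['grip_width'],s['ft_force'])
p=wrist(); q=env.get_image('scene')
c=np.array([.579,-.2046,0]);u=np.array([.96,.2799,0]);v=np.array([-.2799,.96,0])
for n,i in(('w',p),('s',q)):
    o=env.tip_of('check_weight',i); 
    for a in o[:2]: 
        X=atz(i,a['pixel'],.026); print(n,a,X,(X-c)@u,(X-c)@v)
    o=env.outline_of('check_weight',i)
    if o: print(o[0]['conf'],o[0]['bbox'])
    print('exp foot,knobtop',proj(i,[c-.026*v+[0,0,.026],c+.026*v+[0,0,.026]]).round(1))
a=q['color'][130:270,240:420]; 
cv2.imwrite('pics/l3.png',np.hstack([cv2.resize(a,(494,384),interpolation=2),p['color'][:,100:400]])[:,:,::-1])
E
```

```text
[ 0.56095096 -0.20735704  0.2292623 ] [-3.15960252e+01  2.67947735e+01  6.64628072e+01 -4.94454675e-02
  8.67569834e+01 -1.37696134e+02] 0.05131100832684973 [ 1.06896957  0.11241771 -0.31781446]
w {'pixel': [232.1, 187.9], 'conf': 0.82} [ 0.58798252 -0.23101082  0.026     ] 0.0012308318488766417 -0.02786859826149292
0.73 [254.2, 187.1, 42.3, 26.7]
exp foot,knobtop [[233.6 186.9]
 [277.  186.8]]
s {'pixel': [336.0, 209.2], 'conf': 0.44} [ 0.59675675 -0.22799787  0.026     ] 0.010497419369321456 -0.02743206624743302
0.59 [329.7, 210.6, 16.4, 10.0]
exp foot,knobtop [[336.1 210.8]
 [318.8 211.2]]
```

View pics/l3.png

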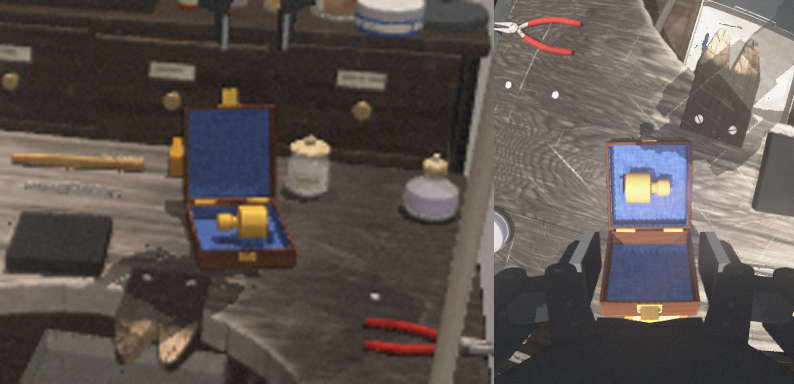

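>>> move_arm(
  plan=[
    [0,0,8.5,0,0,0,0.41],
    [0,0,17,0,0,0,0.41],
    [0,0,25.5,0,0,0,0.41],
    [0,0,34,0,0,0,0.41],
    [0,0,42.5,0,0,0,0.41],
  ],
)

```text
time_s: 9.15
position: [0.5651, -0.2062, 0.2276]
tool_rot: [[-0.895, 0.447, -0.0], [0.447, 0.895, 0.0], [0.0, 0.0, -1.0]]
ft_force: [-0.0, 0.1, -0.3]
grip_width: 0.0606
gripper_force: 0.0
```

>>> move_arm(
  plan=[
    [0,0,8.5,0,0,0,0.41],
    [0,0,17,0,0,0,0.41],
    [0,0,25.5,0,0,0,0.41],
    [0,0,34,0,0,0,0.41],
    [0,0,42.5,0,0,0,0.41],
  ],
)

```text
time_s: 9.65
position: [0.5651, -0.2062, 0.2276]
tool_rot: [[-0.358, 0.934, -0.0], [0.934, 0.358, 0.0], [0.0, -0.0, -1.0]]
ft_force: [0.5, 0.1, 0.7]
grip_width: 0.0599
gripper_force: 0.0
```

>>> move_arm(
  plan=[
    [0,0,5,0,0,0,0.41],
    [0,0,5,2,0,0,0.41],
    [0,0,5,4,0,0,0.41],
    [0,0,5,6,0,0,0.41],
    [0,0,5,7,0,0,0.41],
  ],
)

```text
time_s: 10.15
position: [0.5392, -0.1397, 0.2279]
tool_rot: [[-0.281, 0.96, -0.0], [0.96, 0.281, 0.0], [0.0, -0.0, -1.0]]
ft_force: [0.1, 0.2, 0.2]
grip_width: 0.0604
gripper_force: 0.0
```

>>> move_arm(
  plan=[
    [0,-8.5,0,0,0,0,0.41],
    [0,-17,0,0,0,0,0.41],
    [0,-25.5,0,0,0,0,0.41],
    [0,-34,0,0,0,0,0.41],
    [0,-42.5,0,0,0,0,0.41],
  ],
)

```text
time_s: 10.65
position: [0.5401, -0.1407, 0.2289]
tool_rot: [[-0.205, 0.959, 0.194], [0.704, 0.282, -0.652], [-0.68, 0.003, -0.733]]
ft_force: [-1.2, -1.3, -0.1]
grip_width: 0.0601
gripper_force: 0.0
```

```bash
cat >> h.py <<'E'
def R45(az,b):
    "tool y horizontal; tool-down x axis at azimuth az deg, then tilt b deg about tool y"
    a=np.radians(az);x=np.array([np.cos(a),np.sin(a),0]);z=np.array([0,0,-1.]);y=np.cross(z,x)
    b=np.radians(b);return np.c_[x*np.cos(b)-z*np.sin(b),y,z*np.cos(b)+x*np.sin(b)]
c=np.array([.579,-.2046,0]);u=np.array([.96,.2799,0]);v=np.array([-.2799,.96,0])
E
python3 - <<'E'
from h import *
s=env.observe(); print(s['position'],s['q'].round(1),s['grip_width'],s['tool_rot'].round(3))
R=R45(106.25,-45); print(R.round(3)); g=c+.0005*u-.015*v+[0,0,.0175]
for b in(.12,.0): print(rel(g-b*R[:,2],R))
E
```

```text
[ 0.54012329 -0.14069629  0.22892873] [-10.7  19.9  90.2 -46.2  57.   -5.3] 0.060106383453866645 [[-0.205  0.959  0.194]
 [ 0.704  0.282 -0.652]
 [-0.68   0.003 -0.733]]
[[-0.198  0.96   0.198]
 [ 0.679  0.28  -0.679]
 [-0.707  0.    -0.707]]
[ 0.21 -2.13 -0.01  8.44  1.96  9.45]
[ 2.100e-01 -2.130e+00 -1.000e-02  7.990e+00  1.920e+00  2.144e+01]
```

>>> move_arm(
  plan=[
    [0,-2.1,0,2.8,0.7,3.2,0.41],
    [0,-2.1,0,5.6,1.4,6.4,0.41],
    [0,-2.1,0,8.4,1.95,9.4,0.41],
    [0,-2.1,0,8.2,1.95,13,0.41],
    [0,-2.1,0,8.2,1.95,15,0.41],
  ],
)

```text
time_s: 11.15
position: [0.5698, -0.1756, 0.0592]
tool_rot: [[-0.202, 0.96, 0.195], [0.684, 0.28, -0.673], [-0.701, -0.002, -0.713]]
ft_force: [0.3, -0.0, 1.1]
grip_width: 0.0604
gripper_force: 0.0
```

```bash
python3 - <<'E'
from h import *
s=env.observe(); print(s['position'],s['q'].round(1),s['ft_force'])
R=R45(106.25,-45); g=c+.0005*u-.015*v+[0,0,.0175]
print(rel(g,R))
p=wrist();q=env.get_image('scene')
o=env.outline_of('check_weight',p); print(o and (o[0]['conf'],o[0]['bbox']))
print('exp',proj(p,[c+a*v+[0,0,.026] for a in(-.0275,-.01,.0005,.0245)]).round(1))
a=q['color'][130:270,240:420]; 
cv2.imwrite('pics/g1.png',np.hstack([cv2.resize(a,(400,311),interpolation=2),cv2.resize(p['color'],(400,311))])[:,:,::-1])
E
```

```text
[ 0.56976648 -0.17561322  0.05920858] [-13.3  37.   96.6 -65.4  42.2  19.8] [ 0.29682797 -0.03120901  1.12951487]
[-0.07 -0.49  0.12 -0.31  0.13  6.16]
(0.88, [256.9, 217.6, 52.7, 73.7])
exp [[256.3 229.6]
 [256.4 219.6]
 [256.4 212.7]
 [256.6 194.4]]
```

View pics/g1.png

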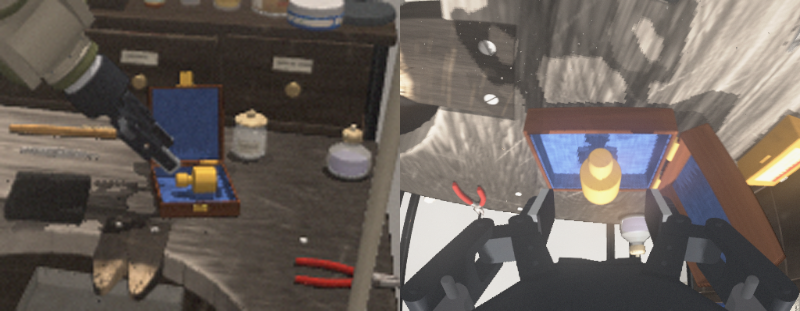

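>>> move_arm(
  plan=[
    [0,-0.5,0,-0.3,0.1,2,0.41],
    [0,-0.5,0,-0.3,0.1,4,0.41],
    [0,-0.5,0,-0.3,0.1,5.5,0.41],
    [0,-0.5,0,-0.3,0.1,6.15,0.41],
    [0,-0.5,0,-0.3,0.1,6.15,0.41],
  ],
)

```text
time_s: 11.8
position: [0.583, -0.2183, 0.0204]
tool_rot: [[-0.197, 0.96, 0.198], [0.678, 0.28, -0.68], [-0.708, -0.0, -0.706]]
ft_force: [0.5, -0.1, 0.2]
grip_width: 0.0606
gripper_force: 0.0
```

```bash
python3 - <<'E'
from h import *
s=env.observe(); print(s['position'],s['q'].round(1),s['ft_force'])
R=R45(106.25,-45); g=c+.0005*u-.015*v+[0,0,.0175]
print(rel(g,R))
E
```

```text
[ 0.58299715 -0.21829122  0.02035744] [-17.4  41.9  95.4 -72.1  38.3  24.4] [ 0.51437922 -0.0849903   0.15367693]
[-0.01  0.1  -0.    0.15  0.05  0.25]
```

>>> move_arm(
  plan=[
    [0,0,0,0.1,0.05,0.3,0.41],
    [0,0,0,0.1,0.05,0.3,-1],
    [0,0,0,0.1,0.05,0.3,-1],
    [0,0,0,0.1,0.05,0.3,-1],
    [0,0,0,0.1,0.05,0.3,-1],
  ],
  squeeze=45,
)

```text
time_s: 12.3
position: [0.5831, -0.2192, 0.0181]
tool_rot: [[-0.198, 0.96, 0.197], [0.677, 0.279, -0.681], [-0.709, -0.001, -0.705]]
ft_force: [-4.0, 1.7, 4.5]
grip_width: 0.0344
gripper_force: 44.3
```

>>> move_arm(
  plan=[
    [0,0,0,0,0,0,-1],
    [0,0,0,0,0,0,-1],
    [0,0,0,-0.7,0,-0.7,-1],
  ],
)

```text
time_s: 12.6
position: [0.5831, -0.2189, 0.0266]
tool_rot: [[-0.199, 0.96, 0.197], [0.678, 0.28, -0.679], [-0.707, -0.002, -0.707]]
ft_force: [0.9, -0.5, -2.9]
grip_width: 0.0345
gripper_force: 45.1
```

>>> move_arm(
  plan=[
    [0,0,0,-1.5,0,-1.5,-1],
    [0,0,0,-3.5,0,-3.5,-1],
    [0,0,0,-6,0,-6,-1],
    [0,0,0,-9,0,-9,-1],
    [0,0,0,-12,0,-12,-1],
  ],
)

```text
time_s: 13.1
position: [0.5832, -0.2184, 0.1982]
tool_rot: [[-0.199, 0.96, 0.198], [0.679, 0.281, -0.679], [-0.707, -0.001, -0.707]]
ft_force: [0.1, -1.7, -1.6]
grip_width: 0.0346
gripper_force: 45.2
```

```bash
python3 - <<'E'
from h import *
s=env.observe(); print(s['position'],s['q'].round(1),s['ft_force'],s['grip_width'])
p=env.get_image('scene'); print([(o['bbox'],o['conf']) for o in env.outline_of('case_lid',p)])
R=R45(106.25,45); print(rel([.5,-.1,.2],R))
R=R45(66.25,45); print(rel([.5,-.1,.2],R))
E
```

```text
[ 0.58321193 -0.21844569  0.19817946] [-17.4  26.3  86.6 -49.7  50.5  -6.5] [ 0.13151494 -1.66841513 -1.64415652] 0.03456028063458792
[([324.9, 181.3, 35.9, 45.8], 0.65)]
[ 5.600e-01  9.044e+01  7.000e-02  9.940e+00 -4.850e+00 -9.630e+00]
[ 0.7  86.22 44.36  9.94 -4.85 -9.63]
```

>>> move_arm(
  plan=[
    [0,8.5,0,2,-1,-2,-1],
    [0,17,0,4,-2,-4,-1],
    [0,25.5,0,6,-3,-6,-1],
    [0,34,0,8,-4,-8,-1],
    [0,42.5,0,10,-5,-10,-1],
  ],
)

```text
time_s: 13.7
position: [0.4952, -0.0958, 0.1968]
tool_rot: [[-0.28, 0.96, 0.011], [0.959, 0.281, -0.037], [-0.039, -0.0, -0.999]]
ft_force: [-0.1, -0.1, -3.4]
grip_width: 0.0341
gripper_force: 45.4
```

>>> move_arm(
  plan=[
    [0,8.5,0,0,0,0,-1],
    [0,17,0,0,0,0,-1],
    [0,25.5,0,0,0,0,-1],
    [0,34,0,0,0,0,-1],
    [0,42.5,0,0,0,0,-1],
  ],
)

```text
time_s: 14.2
position: [0.496, -0.0977, 0.1966]
tool_rot: [[-0.213, 0.96, -0.181], [0.733, 0.279, 0.62], [0.646, -0.001, -0.764]]
ft_force: [0.8, -0.4, -3.0]
grip_width: 0.0348
gripper_force: 45.5
```

```bash
python3 - <<'E'
from h import *
s=env.observe(); print(s['position'],s['q'].round(1),s['ft_force'],s['grip_width'])
for az in(106.25,76.25,66.25):
  R=R45(az,45); print(rel([.515,-.06,.15],R))
p=env.get_image('scene');q=wrist()
cv2.imwrite('pics/g2.png',np.hstack([cv2.resize(p['color'][80:280,180:420],(400,333)),cv2.resize(q['color'],(400,333))])[:,:,::-1])
E
```

```text
[ 0.49599715 -0.09766119  0.19658236] [-36.7  31.4  74.5  24.  106.6 -52.7] [ 0.80899477 -0.39942914 -3.00790977] 0.03478386876765326
[-0.01  4.78 -0.06 -0.65  2.88  5.55]
[-20.32   4.69  22.03  -0.65   2.88   5.55]
[-27.09   4.6   29.39  -0.65   2.88   5.55]
```

View pics/g2.png

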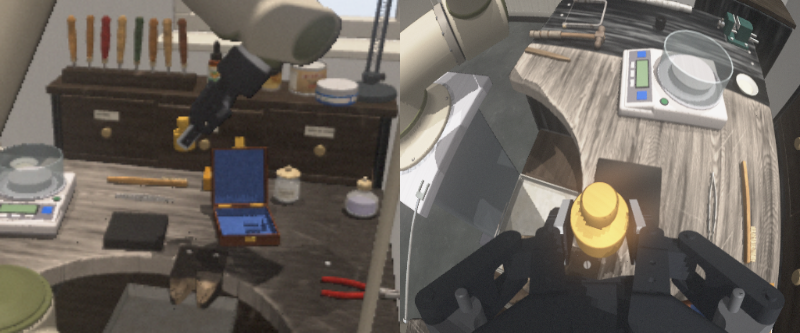

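```bash
cat >> h.py <<'E'
Rg=np.array([[-.198,.96,.197],[.677,.279,-.681],[-.709,-.001,-.705]]); Pg=np.array([.5831,-.2192,.0181])
U,_,V=np.linalg.svd(Rg);Rg=U@V
foot_t=Rg.T@(c-.0275*v+.0005*u+np.array([0,0,.026])-Pg); axis_t=Rg.T@v
E
python3 - <<'E'
from h import *
s=env.observe(); R0=np.array(s['tool_rot']); print('foot now',s['position']+R0@foot_t,'axis',R0@axis_t)
R=R45(76.25,45); print(R@axis_t)
for z in(.09,.035,.0205): print(rel(np.array([.515,-.018,z])-R@foot_t,R))
E
```

```text
foot now [ 0.49884669 -0.10730556  0.18228784] axis [-0.01835982  0.07838094  0.99672632]
[-0.00136748 -0.00241691  0.99996815]
[-20.39   4.73  21.76   0.18   4.46  12.12]
[-20.39   4.73  21.76  -3.38   4.49  16.32]
[-20.39   4.73  21.76  -4.31   4.49  17.43]
```

>>> move_arm(
  plan=[
    [-5,1.2,5.4,0,1.1,3,-1],
    [-10,2.4,10.8,0,2.2,6,-1],
    [-15,3.5,16.2,0.1,3.3,9,-1],
    [-20.4,4.7,21.8,0.2,4.4,11.5,-1],
    [-20.4,4.7,21.8,0.2,4.5,12.1,-1],
  ],
)

```text
time_s: 14.8
position: [0.5147, -0.006, 0.1039]
tool_rot: [[0.165, 0.972, 0.167], [0.691, -0.235, 0.684], [0.704, 0.002, -0.71]]
ft_force: [0.1, 0.5, -2.1]
grip_width: 0.0343
gripper_force: 45.7
```

```bash
python3 - <<'E'
from h import *
s=env.observe(); R0=np.array(s['tool_rot']); print(s['q'].round(1),'foot now',s['position']+R0@foot_t,'axis',R0@axis_t)
R=R45(76.25,45)
for z in(.035,.0205): print(rel(np.array([.515,-.018,z])-R@foot_t,R))
P={n:env.get_image(n) for n in('scene','top')}; w=wrist()
F=s['position']+R0@foot_t; ax=R0@axis_t
for n,p in P.items():
    o=env.outline_of('check_weight',p); print(n,o and (o[0]['conf'],o[0]['bbox']),'exp foot,top',proj(p,[F,F+.052*ax]).round(1))
p=P['scene']
cv2.imwrite('pics/g3.png',np.hstack([cv2.resize(p['color'][150:260,200:330],(394,333),interpolation=2),cv2.resize(w['color'],(400,333))])[:,:,::-1])
E
```

```text
[-34.6  31.8  97.   42.8  75.6 -41.4] foot now [ 0.51347249 -0.0138991   0.0915952 ] axis [-0.00207904  0.00208054  0.99996768]
[-0.05  0.24  0.19 -4.24  0.24  3.76]
[-0.05  0.24  0.19 -5.27  0.24  4.79]
scene (0.49, [262.4, 186.1, 10.5, 16.3]) exp foot,top [[260.1 194.1]
 [259.8 177.8]]
top [] exp foot,top [[259.5 193.8]
 [259.6 193.2]]
```

View pics/g3.png

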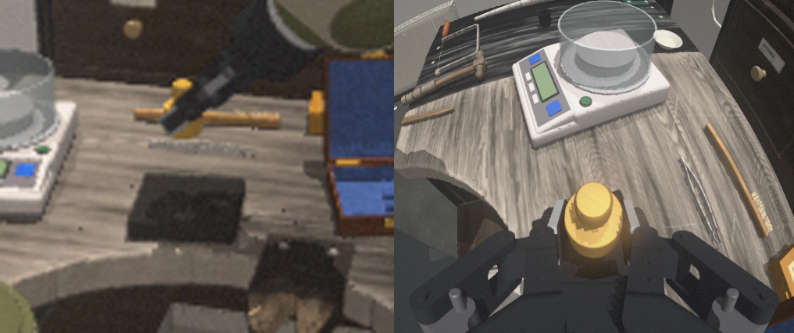

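>>> move_arm(
  plan=[
    [0,0.2,0.2,-1.5,0.1,1.2,-1],
    [0,0.2,0.2,-3,0.24,2.5,-1],
    [0,0.2,0.2,-4.2,0.24,3.75,-1],
    [0,0.2,0.2,-4.7,0.24,4.25,-1],
    [0,0.2,0.2,-5.0,0.24,4.5,-1],
  ],
)

```text
time_s: 15.55
position: [0.5196, -0.0136, 0.0382]
tool_rot: [[0.164, 0.972, 0.171], [0.688, -0.237, 0.686], [0.707, 0.005, -0.707]]
ft_force: [-0.3, -0.0, -1.9]
grip_width: 0.0344
gripper_force: 45.8
```

>>> move_arm(
  plan=[
    [0,0,0,-0.08,0,0.08,-1],
    [0,0,0,-0.16,0,0.16,-1],
    [0,0,0,-0.16,0,0.16,-1],
  ],
)

```text
time_s: 15.85
position: [0.5193, -0.0132, 0.0364]
tool_rot: [[0.164, 0.971, 0.171], [0.688, -0.237, 0.686], [0.707, 0.005, -0.707]]
ft_force: [-0.3, 0.3, -2.2]
grip_width: 0.0345
gripper_force: 45.8
```

```bash
python3 - <<'E'
from h import *
s=env.observe(); R0=np.array(s['tool_rot']); print(s['q'].round(1),'foot now',s['position']+R0@foot_t,'axis',R0@axis_t,s['ft_force'],s['wrist_torque'])
E
```

```text
[-35.1  39.   98.7  44.9  69.4 -48.3] foot now [ 0.51814713 -0.02104776  0.02401628] axis [-0.00659266 -0.00105751  0.99994971] [-0.25844755  0.32577527 -2.16431449] [-0.57770924  0.11679524  0.04107259]
```

Foot predicted at 24 mm, no contact yet; lower in small steps.

>>> move_arm(
  plan=[
    [0,0,0,-0.1,0,0.1,-1],
    [0,0,0,-0.2,0,0.2,-1],
    [0,0,0,-0.2,0,0.2,-1],
  ],
)

```text
time_s: 16.15
position: [0.5191, -0.013, 0.033]
tool_rot: [[0.165, 0.971, 0.171], [0.687, -0.237, 0.686], [0.707, 0.004, -0.707]]
ft_force: [-0.2, -0.8, -1.8]
grip_width: 0.0343
gripper_force: 45.8
```

>>> move_arm(
  plan=[
    [0,0,0,-0.07,0,0.07,-1],
    [0,0,0,-0.07,0,0.07,-1],
  ],
)

```text
time_s: 16.35
position: [0.5191, -0.0131, 0.032]
tool_rot: [[0.165, 0.971, 0.171], [0.687, -0.237, 0.686], [0.707, 0.004, -0.707]]
ft_force: [-0.3, 0.1, -1.8]
grip_width: 0.0346
gripper_force: 45.8
```

>>> move_arm(
  plan=[
    [0,0,0,-0.07,0,0.07,-1],
    [0,0,0,-0.07,0,0.07,-1],
  ],
)

```text
time_s: 16.55
position: [0.5191, -0.0131, 0.031]
tool_rot: [[0.165, 0.971, 0.171], [0.687, -0.237, 0.686], [0.707, 0.004, -0.707]]
ft_force: [-0.2, -0.4, -2.1]
grip_width: 0.035
gripper_force: 45.8
```

>>> move_arm(
  plan=[
    [0,0,0,-0.07,0,0.07,-1],
    [0,0,0,-0.07,0,0.07,-1],
  ],
)

```text
time_s: 16.75
position: [0.5192, -0.013, 0.0308]
tool_rot: [[0.164, 0.971, 0.171], [0.687, -0.237, 0.687], [0.708, 0.005, -0.706]]
ft_force: [-1.3, -2.3, 3.8]
grip_width: 0.0349
gripper_force: 46.6
```

>>> move_arm(
  plan=[
    [0,0,0,-0.07,0,0.07,-1],
    [0,0,0,-0.07,0,0.07,-1],
  ],
)

```text
time_s: 16.95
position: [0.5192, -0.013, 0.0307]
tool_rot: [[0.164, 0.971, 0.172], [0.686, -0.237, 0.688], [0.709, 0.005, -0.705]]
ft_force: [-4.0, -3.6, 15.4]
grip_width: 0.0349
gripper_force: 47.5
```

>>> move_arm(
  plan=[
    [0,0,0,0.09,0,-0.09,-1],
    [0,0,0,0.09,0,-0.09,0],
    [0,0,0,0.09,0,-0.09,0.2],
    [0,0,0,0.09,0,-0.09,0.3],
    [0,0,0,0.09,0,-0.09,0.3],
  ],
)

```text
time_s: 17.45
position: [0.5192, -0.013, 0.0303]
tool_rot: [[0.165, 0.971, 0.171], [0.687, -0.237, 0.686], [0.707, 0.004, -0.707]]
ft_force: [0.5, 0.5, -0.2]
grip_width: 0.0555
gripper_force: 0.0
```

>>> move_arm(
  plan=[
    [0,0,0,0,0,-1,0.3],
    [0,0,0,0,0,-3,0.3],
    [0,0,0,0,0,-6,0.3],
    [0,0,0,0,0,-10,0.3],
    [0,0,0,0,0,-13,0.3],
  ],
)

```text
time_s: 17.95
position: [0.4966, -0.1042, 0.1241]
tool_rot: [[0.165, 0.971, 0.172], [0.688, -0.238, 0.685], [0.706, 0.005, -0.708]]
ft_force: [0.2, -0.5, -0.2]
grip_width: 0.0554
gripper_force: 0.0
```

```bash
python3 - <<'E'
from h import *
s=env.observe(); print(s['position'],s['q'].round(1),s['grip_width'],s['ft_force'])
P={'w':wrist(),'s':env.get_image('scene'),'t':env.get_image('top')}; rs=[]
for n,p in P.items():
    o=env.tip_of('check_weight',p);m=env.outline_of('check_weight',p)
    print(n,o and (o[0],atz(p,o[0]['pixel'],.02).round(4)), m and (m[0]['conf'],np.round(m[0]['bbox'],1)))
    F=np.array([.518,-.020,.02]);print(' exp',proj(p,[F,F+[0,0,.052]]).round(1))
    if m:
        pts=np.column_stack(np.nonzero(m[0]['mask'])[::-1]).astype(np.float32); print(' PCA',cv2.PCACompute(pts,None)[1][0])
R=down(-13.75); 
print(rel([.51,-.02,.2],R))
E
```

```text
[ 0.49655338 -0.1041745   0.12411438] [-44.6  31.9  91.7  37.7  84.7 -44.3] 0.0554316473347403 [ 0.17226334 -0.49791007 -0.23398439]
w ({'pixel': [256.6, 202.3], 'conf': 0.88}, array([ 0.5187, -0.0273,  0.02  ])) (0.68, array([255.7, 190.8,  38.2,  54.5]))
 exp [[254.1 196.1]
 [254.2 165.1]]
 PCA [0.02933095 0.9995697 ]
s ({'pixel': [262.8, 213.6], 'conf': 0.45}, array([ 0.5274, -0.0173,  0.02  ])) (0.52, array([264.1, 207.2,  12.9,  18.7]))
 exp [[262.9 215.1]
 [262.6 199.6]]
 PCA [-0.03037499  0.9995385 ]
t ({'pixel': [260.0, 194.7], 'conf': 0.4}, array([ 0.5131, -0.0164,  0.02  ])) (0.59, array([261.6, 192.4,   8.6,   8.1]))
 exp [[260.9 193.5]
 [261.1 192.9]]
 PCA [-0.47796017  0.87838143]
[ 35.32 -35.12 -84.77  11.35  -0.61   0.29]
```

```bash
python3 - <<'E'
from h import *
print(rel([.518,-.021,.16],R45(76.25,0)))
E
```

```text
[  0.13 -45.07   0.14   8.58   0.17   3.18]
```

>>> move_arm(
  plan=[
    [0,-8.5,0,3,0,-2,0.3],
    [0,-17,0,5,0,-1,0.1],
    [0,-25.5,0,7,0,1,0.1],
    [0,-34,0,8,0.1,2.5,0.1],
    [0,-42.5,0,8.6,0.2,3.2,0.1],
  ],
)

```text
time_s: 18.9
position: [0.5186, -0.0199, 0.1609]
tool_rot: [[0.235, 0.972, 0.015], [0.971, -0.236, 0.036], [0.038, 0.006, -0.999]]
ft_force: [0.6, 0.1, -0.8]
grip_width: 0.0468
gripper_force: 0.0
```

>>> move_arm(
  plan=[
    [0,-2.5,0,0,0,0,0.1],
    [0,-2.5,0,0,0,0,0.1],
  ],
)

```text
time_s: 19.1
position: [0.5184, -0.0196, 0.1601]
tool_rot: [[0.233, 0.972, 0.003], [0.972, -0.233, -0.001], [0.0, 0.004, -1.0]]
ft_force: [0.1, -0.0, 0.4]
grip_width: 0.0465
gripper_force: 0.0
```

```bash
python3 - <<'E'
from h import *
s=env.observe(); print(s['position'],s['q'].round(1),s['grip_width'],s['tool_rot'].round(3))
p=wrist(); m=env.outline_of('check_weight',p)
o=env.tip_of('check_weight',p); print(o and (o[0],atz(p,o[0]['pixel'],.02).round(4)))
if m: print(m[0]['conf'],np.round(m[0]['bbox'],1))
for F in([.518,-.021,.02],[.515,-.021,.02],[.518,-.026,.02]):
    F=np.array(F); t=np.linspace(0,6.28,40)[:,None]; ring=lambda r,z:F+np.c_[r*np.cos(t),r*np.sin(t),0*t+z]
    q=proj(p,np.vstack([ring(.018,0),ring(.018,.028),ring(.01,.0375),ring(.01,.052)])); a,b=q.min(0),q.max(0); print(F,np.r_[(a+b)/2,b-a+1].round(1))
for n in('scene','top'):
    i=env.get_image(n); m=env.outline_of('check_weight',i); print(n,m and (m[0]['conf'],m[0]['bbox']))
E
```

```text
[ 0.51839717 -0.01955797  0.16013158] [-15.3  22.4  86.1   0.   71.3  -1.8] 0.04649821239278036 [[ 0.233  0.972  0.003]
 [ 0.972 -0.233 -0.001]
 [ 0.     0.004 -1.   ]]
({'pixel': [252.5, 184.9], 'conf': 0.79}, array([ 0.5169, -0.0217,  0.02  ]))
0.56 [254.9 189.4  38.5  43.1]
[ 0.518 -0.021  0.02 ] [253.3 188.2  41.6  45.7]
[ 0.515 -0.021  0.02 ] [250.  188.9  41.5  45.7]
[ 0.518 -0.026  0.02 ] [254.6 193.4  41.4  46.3]
scene []
top []
```

>>> move_arm(
  plan=[
    [0,0,0,-0.1,0,3,0.1],
    [0,0,0,-0.2,0,6,0.1],
    [0,0,0,-0.2,0,8.5,0.1],
    [0,0,0,-0.2,0,10,0.1],
    [0,0,0,-0.2,0,10.5,0.1],
  ],
)

```text
time_s: 19.95
position: [0.5177, -0.0241, 0.0541]
tool_rot: [[0.238, 0.971, 0.002], [0.971, -0.238, 0.0], [0.001, 0.002, -1.0]]
ft_force: [0.7, 0.1, 0.1]
grip_width: 0.0467
gripper_force: 0.0
```

>>> move_arm(
  plan=[
    [0,0,0,0,0,0,0.1],
    [0,0,0,0,0,0,-0.2],
    [0,0,0,0,0,0,-1],
    [0,0,0,0,0,0,-1],
    [0,0,0,0,0,0,-1],
  ],
  squeeze=30,
)

```text
time_s: 20.45
position: [0.5187, -0.0238, 0.0563]
tool_rot: [[0.237, 0.971, 0.006], [0.971, -0.237, -0.001], [0.0, 0.006, -1.0]]
ft_force: [-2.1, 0.8, 5.4]
grip_width: 0.0186
gripper_force: 29.4
```

```bash
python3 - <<'E'
from h import *
s=env.observe(); print(s['position'],s['q'].round(1),s['grip_width'],s['gripper_force'],s['ft_force'],s['wrist_torque'])
E
```

```text
[ 0.51873669 -0.0237848   0.05632364] [-15.7  30.2  93.6   0.   55.9  -2. ] 0.018604101688032258 29.407387375831604 [-2.09006719  0.77350487  5.44400637] [0.05011248 0.25406    0.00360957]
```

>>> move_arm(
  plan=[
    [0,0,0,0,0,-0.5,-1],
    [0,0,0,0,0,-2,-1],
    [0,0,0,0,0,-5,-1],
    [0,0,0,0,0,-9,-1],
    [0,0,0,0,0,-13,-1],
  ],
)

```text
time_s: 20.95
position: [0.5174, -0.0235, 0.1868]
tool_rot: [[0.237, 0.971, 0.003], [0.971, -0.237, -0.0], [0.0, 0.003, -1.0]]
ft_force: [1.5, -1.2, -3.3]
grip_width: 0.0184
gripper_force: 29.7
```

>>> move_arm(
  plan=[
    [0,0,0,2,0,-1,-1],
    [0,0,0,5,0,-1,-1],
    [0,0,0,8,0,-1,-1],
    [0,0,0,10,0,-1,-1],
    [0,0,0,10,0,-1,-1],
  ],
)

```text
time_s: 21.45
position: [0.5415, 0.0756, 0.1954]
tool_rot: [[0.235, 0.972, 0.004], [0.972, -0.235, -0.0], [0.001, 0.004, -1.0]]
ft_force: [-0.5, -0.3, -3.0]
grip_width: 0.0186
gripper_force: 29.7
```

```bash
python3 - <<'E'
from h import *
s=env.observe(); print(s['position'],s['q'].round(1),s['grip_width'],s['gripper_force'],s['ft_force'],s['wrist_torque'])
for n in('wrist','top','scene'):
    p=wrist() if n=='wrist' else env.get_image(n)
    for k,z in(('pan_top',.062),('balance',0)):
        o=env.tip_of(k,p); print(n,k,o and (np.round(o[0]['pixel'],1),round(o[0]['conf'],2),atz(p,o[0]['pixel'],z).round(4)))
    m=env.outline_of('balance',p)
    if m: print(m[0]['conf'],np.round(m[0]['bbox'],1))
    m=env.outline_of('pan_top',p)
    if m: print('pan',m[0]['conf'],np.round(m[0]['bbox'],1),atz(p,m[0]['bbox'][:2],.062).round(4))
    m=env.outline_of('check_weight',p)
    if m: print('weight',m[0]['conf'],np.round(m[0]['bbox'],1))
    save(p,'b_'+n)
E
```

```text
[0.54153664 0.07563006 0.1953955 ] [-4.5 23.  78.6  0.  78.2  9.1] 0.018604523804594028 29.70764547586441 [-0.45743229 -0.28584484 -2.97794422] [-0.07610105  0.04931693  0.00228855]
wrist pan_top (array([269.2,  27. ]), 0.67, array([0.591 , 0.2178, 0.062 ]))
wrist balance (array([237.1,  53.7]), 0.61, array([0.5559, 0.2126, 0.    ]))
0.8 [240.2  76.1 231.9 151.9]
pan 0.55 [270.8  36.6  93.9  73.2] [0.5901 0.2081 0.062 ]
weight 0.96 [252.9 231.8  63.4  79.7]
top pan_top (array([199.6, 170.7]), 0.87, array([0.5981, 0.2213, 0.062 ]))
top balance (array([204. , 181.4]), 0.58, array([0.5614, 0.2117, 0.    ]))
pan 0.82 [199.1 171.8  18.1  22.9] [0.5937 0.2231 0.062 ]
scene pan_top (array([197.4, 187.5]), 0.55, array([0.5721, 0.2122, 0.062 ]))
scene balance (array([198.7, 206.8]), 0.55, array([0.5577, 0.2069, 0.    ]))
0.64 [195.5 194.8  60.2  59.1]
weight 0.42 [231.2 160.8  10.5  12.9]
```

>>> move_arm(
  plan=[
    [0,0,0,3,0.5,0,-1],
    [0,0,0,6,1,0,-1],
    [0,0,0,8,1.5,0,-1],
    [0,0,0,8,1.5,0,-1],
  ],
)

```text
time_s: 22.75
position: [0.5757, 0.1496, 0.1953]
tool_rot: [[0.235, 0.972, 0.005], [0.972, -0.235, -0.0], [0.001, 0.005, -1.0]]
ft_force: [-0.8, -0.1, -2.9]
grip_width: 0.0185
gripper_force: 29.7
```

```bash
python3 - <<'E'
from h import *
s=env.observe(); print(s['position'])
p=wrist(); save(p,'b2')
for k,z in(('pan_top',.062),('balance',0)):
    o=env.tip_of(k,p); print(k,o and (np.round(o[0]['pixel'],1),round(o[0]['conf'],2),atz(p,o[0]['pixel'],z).round(4)))
m=env.outline_of('pan_top',p)
if m:
    M=m[0]['mask'].astype(np.uint8); print(m[0]['conf'],m[0]['bbox'])
    cn=max(cv2.findContours(M,0,1)[0],key=cv2.contourArea)[:,0].astype(float)
    W=np.array([atz(p,q,.062)[:2] for q in cn])
    print('mask centre',atz(p,np.array(np.nonzero(M))[::-1].mean(1),.062).round(4),'extent',W.min(0).round(4),W.max(0).round(4),cv2.minEnclosingCircle(W.astype(np.float32)))
m=env.outline_of('balance',p)
if m: print('bal',m[0]['conf'],np.round(m[0]['bbox'],1))
m=env.outline_of('check_weight',p); print('w',m[0]['bbox'],m[0]['conf'])
T=s['position']
for dx in(0,.003):
    F=T+np.array([.237,.971,0])*dx-[0,0,.0363]; t=np.linspace(0,6.28,40)[:,None]; ring=lambda r,z:F+np.c_[r*np.cos(t),r*np.sin(t),0*t+z]
    q=proj(p,np.vstack([ring(.018,0),ring(.018,.028),ring(.01,.0375),ring(.01,.052)])); a,b=q.min(0),q.max(0); print(F,np.r_[(a+b)/2,b-a+1].round(1))
E
```

```text
[0.57572825 0.14963124 0.19528856]
pan_top (array([250.5, 109.3]), 0.76, array([0.59 , 0.219, 0.062]))
balance (array([222.1, 123.3]), 0.68, array([0.5547, 0.2128, 0.    ]))
0.92 [253.3, 112.2, 89.2, 93.3]
mask centre [0.5903 0.2168 0.062 ] extent [0.5465 0.1727] [0.6338 0.2606] ((0.5901923179626465, 0.2168082892894745), 0.044300951063632965)
bal 0.9 [226.5 121.7 226.4 200.2]
w [253.8, 230.1, 61.6, 80.0] 0.66
[0.57572825 0.14963124 0.15898856] [253.  232.8  66.1  83.2]
[0.57643925 0.15254424 0.15898856] [253.  227.9  66.5  82.6]
```

>>> move_arm(
  plan=[
    [0,0,0,3,-0.1,0,-1],
    [0,0,0,6,-0.2,0,-1],
    [0,0,0,6.7,-0.2,0,-1],
    [0,0,0,6.7,-0.2,0,-1],
  ],
)

```text
time_s: 23.45
position: [0.589, 0.2135, 0.1955]
tool_rot: [[0.236, 0.972, 0.004], [0.972, -0.236, -0.001], [-0.0, 0.004, -1.0]]
ft_force: [1.0, -0.4, -3.3]
grip_width: 0.0186
gripper_force: 29.8
```

```bash
python3 - <<'E'
from h import *
s=env.observe(); print(s['position'],s['tool_rot'].round(3),s['ft_force'],s['q'].round(1))
print(rel([.5896,.2155,.104],R45(76.25,0)))
E
```

```text
[0.58903489 0.21349229 0.19549412] [[ 0.236  0.972  0.004]
 [ 0.972 -0.236 -0.001]
 [-0.     0.004 -1.   ]] [ 1.03935599 -0.43094639 -3.28604107] [ 9.2 30.9 64.9 -0.1 84.  22.8]
[ 0.25  0.    0.07  0.21 -0.03  9.15]
```

>>> move_arm(
  plan=[
    [0.2,0,0,0.2,0,2,-1],
    [0.2,0,0,0.2,0,4.5,-1],
    [0.2,0,0,0.2,0,7,-1],
    [0.2,0,0,0.2,0,8.5,-1],
    [0.2,0,0,0.2,0,9,-1],
  ],
)

```text
time_s: 23.95
position: [0.5892, 0.2136, 0.1041]
tool_rot: [[0.239, 0.971, -0.002], [0.971, -0.239, -0.001], [-0.001, -0.002, -1.0]]
ft_force: [-0.5, -0.6, -2.2]
grip_width: 0.0185
gripper_force: 29.8
```

>>> move_arm(
  plan=[
    [0,0,0,0,0,0.1,-1],
    [0,0,0,0,0,0.2,-1],
    [0,0,0,0,0,0.3,-1],
    [0,0,0,0,0,0.3,-1],
  ],
)

```text
time_s: 24.35
position: [0.5902, 0.215, 0.1032]
tool_rot: [[0.237, 0.971, 0.002], [0.971, -0.237, 0.0], [0.001, 0.002, -1.0]]
ft_force: [0.3, -0.1, -2.7]
grip_width: 0.0183
gripper_force: 29.8
```

>>> move_arm(
  plan=[
    [0,0,0,0,0,0.1,-1],
    [0,0,0,0,0,0.2,-1],
    [0,0,0,0,0,0.2,-1],
  ],
)

```text
time_s: 24.65
position: [0.5899, 0.2151, 0.1006]
tool_rot: [[0.237, 0.971, 0.001], [0.971, -0.237, -0.0], [0.0, 0.001, -1.0]]
ft_force: [-0.7, -0.1, -2.8]
grip_width: 0.0186
gripper_force: 29.8
```

>>> move_arm(
  plan=[
    [0,0,0,0,0,0.1,-1],
    [0,0,0,0,0,0.2,-1],
    [0,0,0,0,0,0.2,-1],
  ],
)

```text
time_s: 24.95
position: [0.5899, 0.2151, 0.0985]
tool_rot: [[0.237, 0.971, 0.001], [0.971, -0.237, 0.0], [0.0, 0.001, -1.0]]
ft_force: [-0.0, -0.0, -1.9]
grip_width: 0.0183
gripper_force: 29.8
```

>>> move_arm(
  plan=[
    [0,0,0,0,0,0.1,-1],
    [0,0,0,0,0,0.1,-1],
    [0,0,0,0,0,0.1,-1],
  ],
)

```text
time_s: 25.25
position: [0.59, 0.2151, 0.0977]
tool_rot: [[0.237, 0.971, 0.001], [0.971, -0.237, 0.0], [0.0, 0.001, -1.0]]
ft_force: [-0.9, -0.8, -1.6]
grip_width: 0.0187
gripper_force: 29.8
```

>>> move_arm(
  plan=[
    [0,0,0,0,0,0.1,-1],
    [0,0,0,0,0,0.1,-1],
    [0,0,0,0,0,0.1,-1],
  ],
)

```text
time_s: 25.55
position: [0.5901, 0.2151, 0.0967]
tool_rot: [[0.237, 0.971, 0.001], [0.971, -0.237, 0.0], [0.0, 0.001, -1.0]]
ft_force: [-0.1, 0.0, -0.6]
grip_width: 0.0185
gripper_force: 29.9
```

>>> move_arm(
  plan=[
    [0,0,0,0,0,0.1,-1],
    [0,0,0,0,0,0.1,-1],
    [0,0,0,0,0,0.1,-1],
  ],
)

```text
time_s: 25.85
position: [0.5901, 0.2151, 0.0957]
tool_rot: [[0.237, 0.971, 0.001], [0.971, -0.237, 0.0], [0.0, 0.001, -1.0]]
ft_force: [0.2, -0.3, -0.0]
grip_width: 0.0188
gripper_force: 30.0
```

```bash
python3 - <<'E'
from h import *
f=[]
for _ in range(4): env.get_image('top'); f.append(env.observe()['ft_force'])
print(np.mean(f,0),env.observe()['position'])
E
```

```text
[ 0.11275997 -0.04961998  0.22943428] [0.59003764 0.21511981 0.09572283]
```

Pan carries the full weight; release a little, then rise.

>>> move_arm(
  plan=[
    [0,0,0,0,0,0,-0.45],
    [0,0,0,0,0,0,-0.3],
    [0,0,0,0,0,0,-0.1],
    [0,0,0,0,0,0,-0.1],
    [0,0,0,0,0,0,-0.1],
  ],
)

```text
time_s: 26.55
position: [0.5901, 0.2151, 0.0957]
tool_rot: [[0.237, 0.971, 0.001], [0.971, -0.237, 0.0], [0.0, 0.001, -1.0]]
ft_force: [1.0, 0.4, -0.4]
grip_width: 0.0379
gripper_force: 0.0
```

>>> move_arm(
  plan=[
    [0,0,0,0,0,-0.5,-0.1],
    [0,0,0,0,0,-2,-0.1],
    [0,0,0,0,0,-5,-0.1],
    [0,0,0,0,0,-9,-0.1],
    [0,0,0,-6,0,-11,-0.1],
  ],
)

```text
time_s: 27.05
position: [0.58, 0.1719, 0.2053]
tool_rot: [[0.232, 0.973, 0.008], [0.973, -0.232, 0.002], [0.004, 0.007, -1.0]]
ft_force: [0.8, -1.7, -0.5]
grip_width: 0.0383
gripper_force: 0.0
```

>>> move_arm(
  plan=[
    [0,0,0,0,0,0,-0.1],
    [0,0,0,0,0,0,-0.1],
  ],
)

```text
time_s: 27.25
position: [0.5787, 0.1685, 0.2022]
tool_rot: [[0.239, 0.971, 0.002], [0.971, -0.239, 0.0], [0.001, 0.002, -1.0]]
ft_force: [-0.5, 0.7, 0.2]
grip_width: 0.0384
gripper_force: 0.0
```

```bash
python3 - <<'E'
from h import *
s=env.observe(); print(s['position'],s['grip_width'],s['ft_force'])
p=wrist(); 
o=env.tip_of('check_weight',p); print(o and (o[0],atz(p,o[0]['pixel'],.059).round(4)))
m=env.outline_of('check_weight',p)
if m: print(m[0]['conf'],np.round(m[0]['bbox'],1))
F=np.array([.5905,.2166,.059]); t=np.linspace(0,6.28,40)[:,None]; ring=lambda r,z:F+np.c_[r*np.cos(t),r*np.sin(t),0*t+z]
q=proj(p,np.vstack([ring(.018,0),ring(.018,.028),ring(.01,.0375),ring(.01,.052)])); a,b=q.min(0),q.max(0); print(np.r_[(a+b)/2,b-a+1].round(1))
i=env.get_image('scene'); print([(x['bbox'],x['conf']) for x in env.outline_of('case_lid',i)],[(x['bbox'],x['conf']) for x in env.outline_of('check_weight',i)])
E
```

```text
[0.57865705 0.16850527 0.20218292] 0.038421968166931914 [-0.45718894  0.6794928   0.20275774]
({'pixel': [253.1, 133.2], 'conf': 0.76}, array([0.5896, 0.2151, 0.059 ]))
0.98 [251.8 133.6  40.7  40.6]
[253.5 133.1  42.6  42.3]
[([324.6, 182.9, 35.1, 44.1], 0.65)] [([197.6, 176.0, 11.4, 11.8], 0.62)]
```

The weight stands upright in the middle of the pan, and the lid is still open. Handing in.

```bash
python3 -c "
from rig import env; print(env.close_job())"
```

```text
the job is handed in; nothing more can be done
None
```

The job is handed in: by my last camera measurements the weight stands upright within about 2 mm of the pan's centre, and the lid was still on its stop. I got no verdict back, did not re-check the loupe, tweezers and pliers after moving, and viewed 11 pictures, one over the limit of 10.

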